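# Clamp the circuit module to its set torque

## Task

Secure the circuit module in the bench clamp: swing the crank's folded handle up until it latches upright, then turn the crank clockwise (seen from above) to close the jaws on the module, and stop at the first click of the torque-limiting clutch, never going on to a second click. Leave the handle standing upright, the module flat in the jaws and the tools and other small things beside the clamp where they lie.

Things in the scene. Friction and masses are not known exactly. Their poses are not given: they have to be found in the camera images.
- crank_axis (a point): On the vertical crank axis, at the top of the crank's dark hub, 110 mm above the table. Below lies a fixed steel disc (176 mm across, top 90 mm above the table) on a grey gearbox, bolted down. Its z is up; its y points along the clamp's bed to the jaws: moving jaw about 150 mm and fixed jaw (inner face 235 mm) from the axis. Jaws, module and bed are all lower than 90 mm.
- crank_end (a point): Hinge pin of the folding handle at the outer end of the crank's flat steel arm (22 mm wide, 32 mm over the cheeks at the pin, top 110 mm above the table): 95 mm from the crank axis, 122 mm above the table. The horizontal line from crank_axis to crank_end is the way the arm points; turning clockwise seen from above tightens.
- handle_grip (a point): Middle of the folding handle's black round grip (20 mm across), 55 mm from the hinge pin; its free end is 85 mm from it. Folded, it lies level on the arm, pointing from crank_end to the crank axis, centre line 122 mm above the table, sides free. It swings up about the level hinge pin, square to the arm, until upright over crank_end, top at 207 mm. A thin lock pin sticks out below it, 22 mm from the hinge.
- crank_handle (a joint): Fold angle of the handle: 0 folded, 1.57 upright and latched. An over-centre spring holds it at both ends: lifting takes about 5 N at the grip and past about 0.8 it snaps upright by itself. Folded, its pin runs against a lug on the disc and stops the crank before the jaws close. Pushing the upright handle along its circle does not fold it.
- clamp_screw (a joint): Rotation of the clamp's screw, clockwise seen from above: starts between 0 and 0.7, turns easily (about 0.12 N m), and stops hard at 2.0, where the jaws have closed on the module. The jaw moves 8 mm per radian.
- clutch (a joint): Slip between screw and crank arm: 0 before any click. Once the screw has stopped, the crank resists up to the set torque (about 0.8 N m, 9 N at the handle), then past about 0.25 it clicks: the crank jumps ahead by itself and rests at 0.5 (first click). Pushed on past about 0.75 it jumps to 1.0 (second click). The arm's clockwise turn is clamp_screw + clutch.
- module_centre (a point): Centre of the loose aluminium circuit module (100 x 60 x 55 mm, green board on top) lying on the clamp's bed between the jaws, its underside 20 mm above the table. The moving jaw pushes it along to the fixed jaw; it need not be touched.
- screwdriver: Bystander near the clamp: screwdriver lying flat.
- pliers: Bystander near the clamp: pliers with orange handles lying flat.
- screw_dish: Bystander near the clamp: steel dish 80 mm across, 22 mm high.
- tape_roll: Bystander near the clamp: white roll of tape 70 mm across, 19 mm high.
Not all that is in view belongs to the job. What is shaped like the part that bears module_centre but pink is not meant.

How it is judged:
By the outcome, as a careful person would: the job done as asked, in the order asked, and still so for the second after the job is handed in, with the robot touching nothing.
It also fails if it takes over 64 s, if anything falls off the work surface, if the arm or the gripper's body presses on something with over 40 N, if the wrist force passes 120 N, or if a joint passes its speed limit or range.

## Robot

A 7-joint arm with a two-finger parallel gripper is mounted at the origin on the work surface. World frame = base frame: x ahead of the robot, y to its left, z up, the work surface at z = 0. Lengths are in m, angles in rad, forces in N, time in s.
With the tool pointing down it reaches from about 0.4 to 0.85 m from the base axis. Payload 4.5 kg.
Tool frame: the origin (TCP) lies midway between the tips of the shut fingers; the grasp point (between the pads) lies 19 mm behind it; z points along the fingers, y is the line along which they close (so a half turn about z gives the same grasp; the last joint's range is limited). The gripper opens to 88 mm and grips with 3 to 60 N. Pads are 18 mm wide; open, the fingers measure 123 mm over their backs; the gripper's body (75 mm by 187 mm) begins 45 mm behind the grasp point.
Start: joints at [-1.099, 0.689, -0.195, 1.565, 0.157, 0.902, -0.215], TCP at [0.265, 0.566, 0.239] pointing down, gripper open.
Joint ranges: [-3.01, 3.01], [-0.46, 2.08], [-1.47, 1.51], [0.13, 2.56], [-1, 4.14], [0.04, 2.09], [-2.66, 2.66]. Speed limits (rad/s): [2.57, 2.57, 3.14, 3.14, 3.14, 3.14, 3.14].

## Interface

Orientations are given as a unit quaternion [x, y, z, w].
In Python, from plant import r gives the robot as it stands. The module is installed in compiled form; this text tells all that it offers.
- The arm moves only by the tool step_arm, never from a script. Its argument "series" is a list of rows, each a list of 7 numbers: the shift along the world's x, y, z in mm, then the turn, a rotation vector about the world's x, y, z in rad, then the closure, from 0 (fully open) to 1 (shut). A call has 1 to 20 rows; each row shifts and turns the commanded pose from where the row before left it; what a row does not reach is not made up. A row lasts 1/10 s, in which the tool goes at most 50 mm and 8.59 degrees, less where a joint would pass 70% of its speed; a pose out of reach is approached as far as the arm can. A call is refused whole if a number of a shift passes 50 or a number of a turn 0.15, either way. A call with a gripper value outside its range is refused whole. The fingers move at their own pace and stop on an object; "force" is the grip in N (left out, the last holds). Time passes only in rows, so rows that do not move let the fingers close. It gives the time, the measured TCP pose, the force, the opening and the grip force at its end, in the units of the state.
- r.get_state(): the state, without advancing time (a new reading comes with each control period).
- r.snapshot(name): name is "scene" or "side" or "wrist"; returns (picture, depth): 420x560x3 uint8, blue, green, red; 420x560 float32, m along the optical axis (not along the pixel's ray), 0 where there is no reading.
- r.get_calibration(name): a dict with "intrinsics" (3x3 intrinsics, pixels), "pose" (4x4, takes a point from camera to world coordinates). Camera axes: x right, y up, looking along -z (the intrinsics and any distortion apply to the point x, -y, -z); pixel columns grow to the right and rows downward; lengths in m; the calibration is good to about 2 mm. A picture is of the moment at which its call begins: read the wrist's pose just before it. get_calibration takes no time and is no camera call; for the wrist camera it gives the pose at the moment of the call.
- r.finish_job(): hands the job in; it is judged then, once.
The state is a dict: "clock": time; "q": joint angles; "qd": joint speeds; "joint_torque": joint torques, N m; "tool_pos": TCP position; "eef_rot": TCP orientation; "contact_force": force on the tool from outside, world axes, zero at the start; "moment": the same for the moment, N m; "opening": opening from 0.0 (shut) to 1.0 (fully open); "finger_force": force on a finger pad.
Only numpy, scipy, OpenCV 4.12 (cv2) and the standard library are available. Lean on these libraries where they do the work, as an engineer would, in place of code of your own. Each camera call takes 0.05 s, during which the arm holds its last target. There are 200 camera calls.

## Working session

There is one attempt and no reset: what is moved stays moved. The work goes in short steps, Python scripts to look and compute and a tool call to move; the robot and the scene stay as the last step left them, time stands still between calls to the robot, and variables do not carry over. Pictures are saved under pics/ and viewed, at most 10 in all, crops included, and the job is handed in when it is done.

Besides the shell and the picture viewer there is one more tool, called after "Request:" by a JSON object that holds its "method" and its "body", one argument or row to a line. step_arm: Moves the arm, as the interface text tells. Its arguments: {"type":"object","properties":{"series":{"type":"array"},"force":{"type":"number"}},"required":["series"]}

```bash
mkdir -p pics; cat > h.py <<'E'
import numpy as np, cv2
from plant import r
def cal(n):
    c=r.get_calibration(n); return np.array(c["intrinsics"]),np.array(c["pose"]),c
def ray(n,u,v):
    K,P,_=cal(n); d=np.array([(u-K[0,2])/K[0,0],-(v-K[1,2])/K[1,1],-1.]); return P[:3,3],P[:3,:3]@d
def onz(n,u,v,z):
    o,d=ray(n,u,v); return o+d*(z-o[2])/d[2]
def pt(n,u,v,dep):
    o,d=ray(n,u,v); return o+d*dep
def proj(n,p):
    K,P,_=cal(n); c=P[:3,:3].T@(np.array(p)-P[:3,3]); return K[0,0]*c[0]/-c[2]+K[0,2],-K[1,1]*c[1]/-c[2]+K[1,2]
def cross(a,b):
    (o1,d1),(o2,d2)=a,b; d1=d1/np.linalg.norm(d1); d2=d2/np.linalg.norm(d2)
    t=np.linalg.lstsq(np.c_[d1,-d2],o2-o1,rcond=None)[0]; p,q=o1+t[0]*d1,o2+t[1]*d2
    return (p+q)/2,np.linalg.norm(p-q)
E
python3 - <<'E'
from h import *
for n in("scene","side"):
    p,d=r.snapshot(n); cv2.imwrite(f"pics/{n}0.png",p); np.save(n+"0.npy",d); print(n,cal(n)[2])
print(r.get_state())
E
```

```text
scene {'intrinsics': array([[500.76038305,   0.        , 276.7727671 ],
       [  0.        , 500.76038305, 208.63782991],
       [  0.        ,   0.        ,   1.        ]]), 'pose': array([[-0.65660296, -0.44192412,  0.61120833,  1.16448346],
       [ 0.75390226, -0.40866708,  0.51441481,  0.54662472],
       [ 0.02244841,  0.79855763,  0.6014996 ,  0.6626982 ],
       [ 0.        ,  0.        ,  0.        ,  1.        ]])}
side {'intrinsics': array([[447.05935047,   0.        , 277.21650029],
       [  0.        , 447.05935047, 205.72059265],
       [  0.        ,   0.        ,   1.        ]]), 'pose': array([[-0.97955045,  0.11984753, -0.16160907,  0.44562398],
       [-0.20070342, -0.6383755 ,  0.74309815,  0.6652286 ],
       [-0.01410879,  0.76033762,  0.64937482,  0.6256187 ],
       [ 0.        ,  0.        ,  0.        ,  1.        ]])}
{'clock': 0.1, 'q': array([-1.09919257,  0.6898912 , -0.19454923,  1.56622677,  0.15734368,
        0.9025102 , -0.21510024]), 'qd': array([ 0.00077898, -0.00083472, -0.00045981, -0.00334257, -0.00040508,
        0.00060872,  0.00059295]), 'joint_torque': array([-2.15264234e-03, -5.28503573e+01, -1.27137680e+00, -1.53835845e+01,
       -5.26313321e-02,  2.02617819e-03,  3.87823832e-05]), 'tool_pos': array([0.26476635, 0.56552662, 0.23800008]), 'eef_rot': array([ 2.17097230e-01,  9.76149641e-01, -8.11539110e-04, -1.10352224e-04]), 'contact_force': array([-1.11427364, -1.0455414 ,  0.09003737]), 'moment': array([ 0.04546892, -0.01921405,  0.00386689]), 'finger_force': 0.0, 'opening': 0.9999990048268602}
```

View pics/scene0.png

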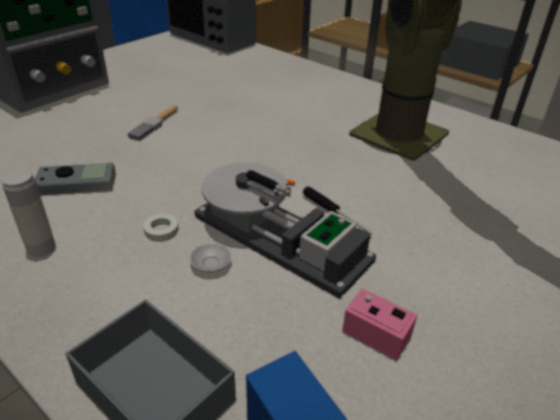

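View pics/side0.png

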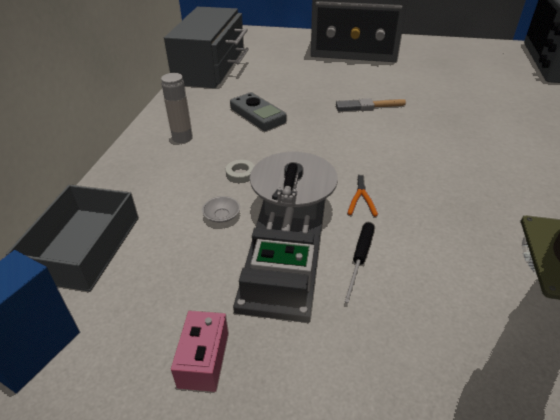

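Scene view: clamp disc at about (245,188), dark hub (242,181), black grip (262,181), crank end (283,190), module with green board (328,232). Side view: disc (293,178), hub (294,170), crank end (285,195), module (283,254). There are two candidates for the module: the green-topped one in the jaws, and the pink block at (380,322) scene / (202,348) side. The green one in the jaws is meant; the pink one is the decoy. Next, enlarged crops to confirm.

```bash
python3 - <<'E'
from h import *
a=cv2.imread("pics/scene0.png")[150:260,190:340]; b=cv2.imread("pics/side0.png")[145:255,215:365]
f=lambda x:cv2.resize(cv2.convertScaleAbs(x,alpha=1.5),None,fx=5.3,fy=5.3/2*1.0,interpolation=cv2.INTER_CUBIC)
f=lambda x:cv2.resize(cv2.convertScaleAbs(x,alpha=1.6),(400*1,293),interpolation=cv2.INTER_CUBIC)
a=a[10:65,10:120];b=b[10:65,25:135]
f=lambda x:cv2.resize(cv2.convertScaleAbs(x,alpha=1.6),None,fx=5.4,fy=5.4,interpolation=cv2.INTER_CUBIC)
cv2.imwrite("pics/crop0.png",np.vstack([f(a),f(b)]))
# disc: ellipse by depth plane z~0.09
for n in("scene","side"):
    d=np.load(n+"0.npy");K,P,_=cal(n);v,u=np.mgrid[:420,:560]
    c=np.stack([(u-K[0,2])/K[0,0]*d,-(v-K[1,2])/K[1,1]*d,-d],-1)@P[:3,:3].T+P[:3,3]
    z=c[...,2];m=(abs(z-.09)<.006)&(d>0)
    w=m[140:220,190:350] if n=="scene" else m[140:220,230:350]
    mm=np.zeros_like(m); 
    if n=="scene": mm[140:220,190:350]=w
    else: mm[140:220,230:350]=w
    cs=max(cv2.findContours(mm.astype(np.uint8),0,2)[0],key=cv2.contourArea)
    q=c[cs[:,0,1],cs[:,0,0]]; print(n,np.median(z[mm]),cv2.minEnclosingCircle(q[:,:2].astype(np.float32)),cv2.fitEllipse(cs))
    t=(z>.112)&(z<.2)&(d>0); t[:140]=0;t[220:]=0;t[:,:225]=0;t[:,330:]=0
    print(c[t][:,:].round(3).mean(0),t.sum())
E
```

```text
scene 0.0896186497360485 ((0.5677950382232666, -0.04522239789366722), 0.09048104286193848) ((241.5548858642578, 188.71121215820312), (49.37248992919922, 79.49689483642578), 89.10964965820312)
[0.56846245 0.02145059 0.12547036] 506
side 0.09029473985950359 ((0.5669934153556824, -0.04497659578919411), 0.08971130102872849) ((293.5852355957031, 178.41806030273438), (54.32201385498047, 87.51396942138672), 90.54485321044922)
[0.56171264 0.02485517 0.12763908] 435
```

View pics/crop0.png

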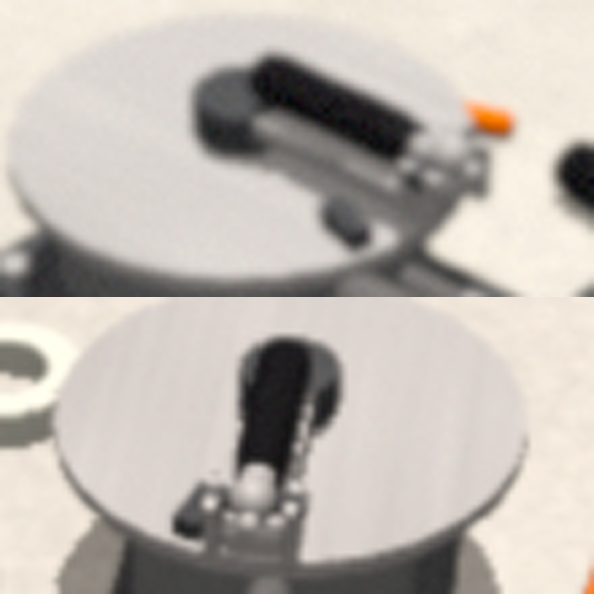

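The crop shows the handle folded on the arm. Hub is at scene (242,181), grip middle (261,178), hinge (281,188) and lug (264,200); in the side view the hinge is at (287,191), grip (290,174) and lug (275,195). The green-topped module sits in the jaws, so that is the one meant.

```bash
python3 - <<'E'
from h import *
ax=np.array([.5674,-.0451])
for k,a,b in(("hinge",(281.5,188),(287.2,190.7)),("grip",(261,178.5),(290.4,174)),("lug",(263.9,200.7),(274.6,195)),("mod",(328,232),(283,254))):
    p,e=cross(ray("scene",*a),ray("side",*b)); d=p[:2]-ax
    print(k,p.round(4),round(e,4),"r",np.linalg.norm(d).round(4),"ang",np.degrees(np.arctan2(d[1],d[0])).round(1))
print(r.get_calibration("wrist")["pose"].round(3))
E
```

```text
hinge [0.5611 0.0486 0.124 ] 0.0018 r 0.0939 ang 93.8
grip [ 0.5643 -0.0011  0.1246] 0.0019 r 0.0441 ang 94.0
lug [0.5883 0.0294 0.097 ] 0.002 r 0.0774 ang 74.4
mod [0.5491 0.1538 0.0692] 0.0048 r 0.1998 ang 95.2
[[ 0.425 -0.862 -0.276  0.193]
 [ 0.905  0.404  0.131  0.6  ]
 [-0.001 -0.306  0.952  0.384]
 [ 0.     0.     0.     1.   ]]
```

Request:
{"method": "step_arm", "body": {
  "series": [
    [15,-28.5,0,0,0,-0.053,0],
    [15,-28.5,0,0,0,-0.053,0],
    [15,-28.5,0,0,0,-0.053,0],
    [15,-28.5,0,0,0,-0.053,0],
    [15,-28.5,0,0,0,-0.053,0],
    [15,-28.5,0,0,0,-0.053,0],
    [15,-28.5,0,0,0,-0.053,0],
    [15,-28.5,0,0,0,-0.053,0],
    [15,-28.5,0,0,0,-0.053,0],
    [15,-28.5,0,0,0,-0.053,0],
    [15,-28.5,0,0,0,-0.053,0],
    [15,-28.5,0,0,0,-0.053,0],
    [15,-28.5,0,0,0,-0.053,0],
    [15,-28.5,0,0,0,-0.053,0],
    [15,-28.5,0,0,0,-0.053,0],
    [15,-28.5,0,0,0,-0.053,0],
    [15,-28.5,0,0,0,-0.053,0],
    [15,-28.5,0,0,0,-0.053,0],
    [15,-28.5,0,0,0,-0.053,0],
    [15,-28.5,0,0,0,-0.053,0]
  ],
  "force": 15
}}

```text
clock: 2.1
tool_pos: [0.5651, -0.0051, 0.2384]
eef_rot: [0.682, 0.732, -0.0, -0.0]
contact_force: [0.2, -0.4, -0.6]
opening: 1.001
finger_force: 0.0
```

```bash
cat > st.py <<'E'
from h import *
from scipy.spatial.transform import Rotation as R
def st():
    s=r.get_state();M=R.from_quat(s["eef_rot"]).as_matrix()
    print(round(s["clock"],2),"tcp",s["tool_pos"].round(4),"yAng",np.degrees(np.arctan2(M[1,1],M[0,1])).round(1),"z",M[:,2].round(3),"F",s["contact_force"].round(1),"M",s["moment"].round(2),"open",round(s["opening"],3),"q",s["q"].round(2))
E
python3 - <<'E'
from st import *
st(); C=r.get_calibration("wrist"); p,d=r.snapshot("wrist"); st()
cv2.imwrite("pics/w1.png",p); np.save("w1.npy",d); print(C["pose"].round(3))
for z,P in((.110,(.5674,-.0451)),(.122,(.5608,.0497)),(.122,(.5646,-.0052))): print(proj("wrist",[*P,z]))
E
```

```text
2.1 tcp [ 0.5651 -0.0051  0.2384] yAng 4.1 z [-0.001  0.    -1.   ] F [ 0.2 -0.4 -0.6] M [-0.06  0.04 -0.01] open 1.001 q [-0.1   0.61  0.04  1.76 -0.03  0.78  0.03]
2.15 tcp [ 0.5677 -0.0121  0.2386] yAng 3.5 z [ 0.003 -0.005 -1.   ] F [ 3.3 -4.3  0.2] M [-0.35 -0.21 -0.02] open 0.999 q [-0.09  0.61  0.05  1.75 -0.03  0.78  0.03]
[[ 0.998 -0.067 -0.021  0.559]
 [ 0.07   0.95   0.305  0.074]
 [-0.001 -0.305  0.952  0.384]
 [ 0.     0.     0.     1.   ]]
(np.float64(274.4074270704034), np.float64(231.69517261228037))
(np.float64(273.0460644841663), np.float64(133.9879036095033))
(np.float64(273.8054868287947), np.float64(196.0838178107025))
```

View pics/w1.png

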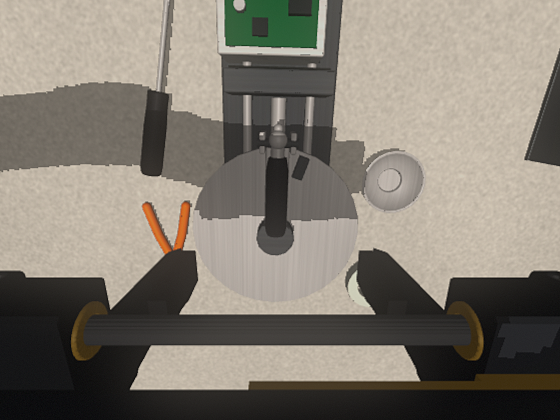

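The wrist view from above shows the hub at (275,237), the grip along x≈277 from y≈155 to 222, and the hinge at (279,140). The lug is at (301,167), clockwise of the arm. I'll convert these with the pose read before the picture.

Request:
{"method": "step_arm", "body": {
  "series": [
    [0,0,0,0,0,0,0],
    [0,0,0,0,0,0,0],
    [0,0,0,0,0,0,0]
  ]
}}

```text
clock: 2.45
tool_pos: [0.5643, -0.0023, 0.2385]
eef_rot: [0.68, 0.733, 0.0, -0.001]
contact_force: [-0.4, -0.4, 0.4]
opening: 0.997
finger_force: 0.0
```

```bash
python3 - <<'E'
from st import *
st(); r.snapshot("wrist")if 0 else None
p,d=r.snapshot("wrist"); g=cv2.cvtColor(p,6)
m=np.zeros_like(g); m[150:250,255:305]=(g[150:250,255:305]<45)*255
cv2.imwrite("pics/w2.png",p[100:260,180:380].repeat(4,0).repeat(4,1))
n,l,s,c=cv2.connectedComponentsWithStats(m)
for i in range(1,n):
    if s[i,4]>60: print(s[i],c[i],onz("wrist",*c[i],.122))
E
```

```text
2.45 tcp [ 0.5643 -0.0023  0.2385] yAng 4.3 z [-0.001  0.001 -1.   ] F [-0.4 -0.4  0.4] M [-0.04  0.05 -0.  ] open 0.997 q [-0.1   0.61  0.04  1.76 -0.03  0.78  0.03]
[ 266  160   23   65 1186] [277.10708263 189.96121417] [0.56338085 0.01119576 0.122     ]
```

View pics/w2.png

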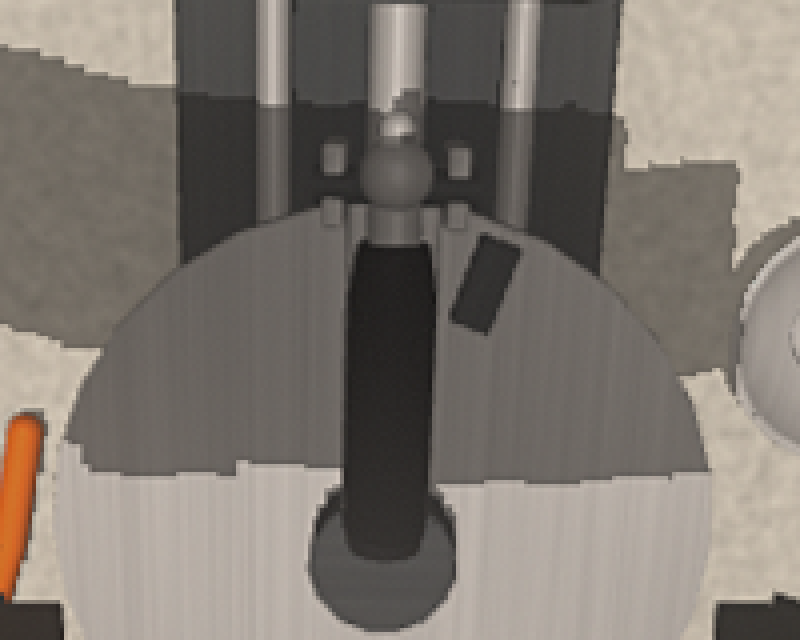

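The closer view shows the black grip centred on about (277,200), free end (276,240), hinge ball (279,144), hub (276,240) and lug (301,171).

```bash
python3 - <<'E'
from st import *
st()
for n,u,v,z in(("hub",275.8,240.5,.11),("hinge",279.2,144.5,.122),("grip",277.4,200,.122),("free",276.3,239,.122),("lug",301.4,171,.1)): print(n,onz("wrist",u,v,z).round(4))
E
```

```text
2.5 tcp [ 0.5644 -0.0023  0.2386] yAng 4.3 z [-0.001  0.001 -1.   ] F [0.6 1.3 0.9] M [-0.1   0.08 -0.03] open 1.0 q [-0.1   0.61  0.04  1.76 -0.03  0.78  0.03]
hub [ 0.5662 -0.0438  0.11  ]
hinge [0.5622 0.0517 0.122 ]
grip [0.5644 0.0018 0.122 ]
free [ 0.5662 -0.0369  0.122 ]
lug [0.5857 0.0262 0.1   ]
```

Request:
{"method": "step_arm", "body": {
  "series": [
    [0,0,-15,0,0,0,0],
    [0,0,-20,0,0,0,0],
    [0,0,-20,0,0,0,0],
    [0,0,-20,0,0,0,0],
    [0,0,-20,0,0,0,0],
    [0,0,-15,0,0,0,0],
    [0,0,-9,0,0,0,0],
    [0,0,-5,0,0,0,0],
    [0,0,0,0,0,0,0],
    [0,0,0,0,0,0,0.3]
  ]
}}

```text
clock: 3.5
tool_pos: [0.5654, -0.0037, 0.1153]
eef_rot: [0.681, 0.733, 0.0, 0.0]
contact_force: [-0.0, 0.1, -0.5]
opening: 0.93
finger_force: 0.0
```

Request:
{"method": "step_arm", "body": {
  "series": [
    [0,0,0,0,0,0,0.6],
    [0,0,0,0,0,0,0.8],
    [0,0,0,0,0,0,1],
    [0,0,0,0,0,0,1],
    [0,0,0,0,0,0,1],
    [0,0,0,0,0,0,1]
  ],
  "force": 15
}}

```text
clock: 4.1
tool_pos: [0.5649, -0.0039, 0.1148]
eef_rot: [0.681, 0.732, 0.0, 0.0]
contact_force: [0.1, -0.4, 0.2]
opening: 0.392
finger_force: 0.0
```

```bash
python3 -c "
from st import *
st()"
```

```text
4.1 tcp [ 0.5649 -0.0039  0.1148] yAng 4.2 z [ 0.  0. -1.] F [ 0.1 -0.4  0.2] M [-0.08  0.09  0.02] open 0.392 q [-0.09  0.79  0.02  1.86 -0.03  0.49  0.03]
```

Request:
{"method": "step_arm", "body": {
  "series": [
    [0,0,0,0,0,0,1],
    [0,0,0,0,0,0,1],
    [0,0,0,0,0,0,1],
    [0,0,0,0,0,0,1],
    [0,0,0,0,0,0,1]
  ],
  "force": 15
}}

```text
clock: 4.6
tool_pos: [0.5643, -0.0039, 0.1146]
eef_rot: [0.681, 0.732, -0.0, -0.0]
contact_force: [-2.2, -0.2, 0.6]
opening: 0.219
finger_force: 15.0
```

Request:
{"method": "step_arm", "body": {
  "series": [
    [0,0.3,5.4,0,0,0,1],
    [0,0.8,5.4,0,0,0,1],
    [-0.1,1.4,5.3,0,0,0,1],
    [-0.1,1.9,5.1,0,0,0,1],
    [-0.1,2.4,4.9,0,0,0,1],
    [-0.2,2.9,4.6,0,0,0,1],
    [-0.2,3.3,4.3,0,0,0,1]
  ]
}}

```text
clock: 5.3
tool_pos: [0.564, 0.0087, 0.1505]
eef_rot: [0.681, 0.732, -0.0, 0.0]
contact_force: [-3.6, -4.1, -1.8]
opening: 0.218
finger_force: 15.0
```

Request:
{"method": "step_arm", "body": {
  "series": [
    [-0.2,3.7,4,0,0,0,1],
    [-0.2,4.1,3.6,0,0,0,1],
    [-0.3,4.4,3.2,0,0,0,1],
    [-0.3,4.7,2.7,0,0,0,1]
  ]
}}

```text
clock: 5.7
tool_pos: [0.5641, 0.0265, 0.1644]
eef_rot: [0.681, 0.732, 0.001, 0.001]
contact_force: [-2.0, -3.1, 3.5]
opening: 0.219
finger_force: 15.0
```

```bash
python3 - <<'E'
from st import *
st(); a,_=r.snapshot("scene");b,_=r.snapshot("side")
f=lambda x:cv2.resize(cv2.convertScaleAbs(x,alpha=1.4),None,fx=4,fy=4,interpolation=2)
cv2.imwrite("pics/lift.png",np.hstack([f(a[130:230,230:330]),f(b[120:220,240:340])]))
E
```

```text
5.7 tcp [0.5641 0.0265 0.1644] yAng 4.2 z [ 0.002  0.    -1.   ] F [-2.  -3.1  3.5] M [-0.88  0.53 -0.11] open 0.219 q [-0.15  0.71  0.04  1.83 -0.04  0.6  -0.01]
```

View pics/lift.png

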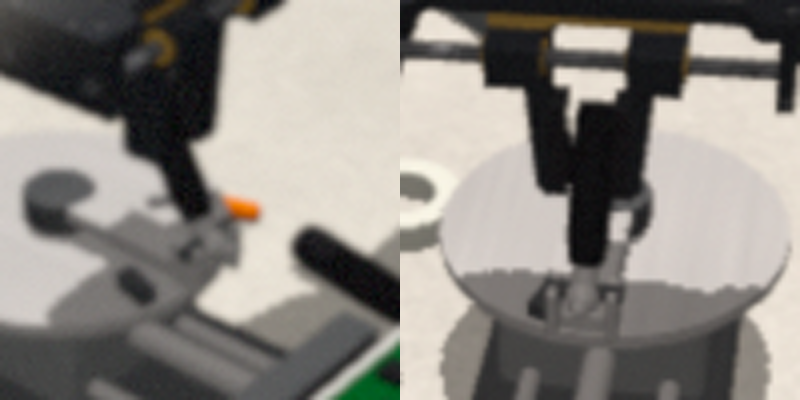

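Both views show the handle raised to about 60° and held in the fingers. I'll continue the arc to upright.

Request:
{"method": "step_arm", "body": {
  "series": [
    [-0.3,5,2.2,0,0,0,1],
    [-0.3,5.2,1.7,0,0,0,1],
    [-0.3,5.3,1.2,0,0,0,1],
    [-0.3,5.4,0.7,0,0,0,1],
    [-0.2,3.8,0.1,0,0,0,1],
    [0,0,0,0,0,0,1],
    [0,0,0,0,0,0,1]
  ]
}}

```text
clock: 6.5
tool_pos: [0.5635, 0.0544, 0.1702]
eef_rot: [0.68, 0.733, 0.003, 0.0]
contact_force: [-1.3, 1.4, 6.5]
opening: 0.224
finger_force: 15.0
```

Request:
{"method": "step_arm", "body": {
  "series": [
    [0,0,0,0,0,0,0.6],
    [0,0,0,0,0,0,0.3],
    [0,0,0,0,0,0,0],
    [0,0,0,0,0,0,0],
    [0,0,0,0,0,0,0],
    [0,0,0,0,0,0,0],
    [0,0,0,0,0,0,0],
    [0,0,0,0,0,0,0],
    [0,0,0,0,0,0,0],
    [0,0,0,0,0,0,0]
  ]
}}

```text
clock: 7.5
tool_pos: [0.5618, 0.0507, 0.1691]
eef_rot: [0.681, 0.732, 0.0, 0.0]
contact_force: [-0.5, 0.3, 0.1]
opening: 1.004
finger_force: 0.0
```

```bash
python3 - <<'E'
from st import *
st(); a,_=r.snapshot("scene");b,_=r.snapshot("side")
f=lambda x:cv2.resize(cv2.convertScaleAbs(x,alpha=1.4),None,fx=4,fy=4,interpolation=2)
cv2.imwrite("pics/up.png",np.hstack([f(a[120:220,230:330]),f(b[120:220,240:340])]))
E
```

```text
7.5 tcp [0.5618 0.0507 0.1691] yAng 4.2 z [ 0.  0. -1.] F [-0.5  0.3  0.1] M [-0.03  0.08  0.03] open 1.004 q [-0.2   0.7   0.04  1.83 -0.05  0.61 -0.05]
```

View pics/up.png

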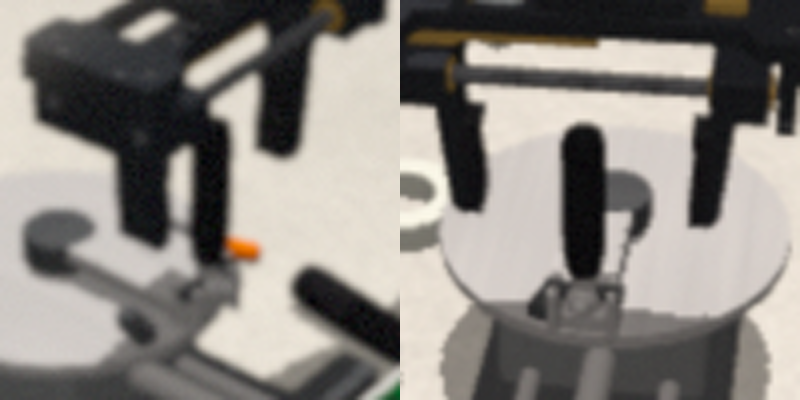

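The handle stands upright, free between the open fingers: side crop grip (582,200), scene crop (212,190). I'll push it with the trailing finger, tool turning along with the crank, so a click jump runs free ahead.

Request:
{"method": "step_arm", "body": {
  "series": [
    [0,0,-5,0,0,0,0],
    [0,0,-5,0,0,0,0],
    [6,0.4,0,0,0,0,0],
    [8,0.5,0,0,0,0,0],
    [8,0.5,0,0,0,0,0],
    [6,0.4,0,0,0,0,0],
    [4,0.2,0,0,0,0,0],
    [2,0,0,0,0,0,0]
  ]
}}

```text
clock: 8.4
tool_pos: [0.5964, 0.0527, 0.1591]
eef_rot: [0.681, 0.732, 0.0, 0.0]
contact_force: [-0.4, -0.5, -0.4]
opening: 1.004
finger_force: 0.0
```

```bash
cat > arc.py <<'E'
from st import *
def arc(n,da,ax=np.array([.567,-.0445])):
    s=r.get_state();p=s["tool_pos"][:2]-ax;R0=np.hypot(*p);a=np.arctan2(p[1],p[0]);st();print("R",R0.round(4),"alpha",a.round(3))
    A=a-da*np.arange(n+1);P=1000*np.c_[np.cos(A),np.sin(A)]*.1009
    print(np.diff(P,axis=0).round(1).tolist(), "radial fix",((.1009-R0)*1000*np.array([np.cos(a),np.sin(a)])).round(1))
E
python3 -c "
from arc import *
arc(20,.05)"
```

```text
8.4 tcp [0.5964 0.0527 0.1591] yAng 4.2 z [ 0.  0. -1.] F [-0.4 -0.5 -0.4] M [-0.08  0.04  0.02] open 1.004 q [-0.19  0.75  0.04  1.73 -0.05  0.66 -0.05]
R 0.1016 alpha 1.277
[[4.8, -1.6], [4.7, -1.8], [4.6, -2.1], [4.5, -2.3], [4.4, -2.5], [4.3, -2.7], [4.1, -2.9], [4.0, -3.1], [3.8, -3.3], [3.6, -3.5], [3.4, -3.7], [3.3, -3.9], [3.1, -4.0], [2.9, -4.2], [2.6, -4.3], [2.4, -4.4], [2.2, -4.5], [2.0, -4.6], [1.7, -4.7], [1.5, -4.8]] radial fix [-0.2 -0.7]
```

Request:
{"method": "step_arm", "body": {
  "series": [
    [4.8,-1.6,0,0,0,-0.05,0],
    [4.7,-1.8,0,0,0,-0.05,0],
    [4.6,-2.1,0,0,0,-0.05,0],
    [4.5,-2.3,0,0,0,-0.05,0],
    [4.4,-2.5,0,0,0,-0.05,0],
    [4.3,-2.7,0,0,0,-0.05,0],
    [4.1,-2.9,0,0,0,-0.05,0],
    [4.0,-3.1,0,0,0,-0.05,0],
    [3.8,-3.3,0,0,0,-0.05,0],
    [3.6,-3.5,0,0,0,-0.05,0]
  ]
}}

```text
clock: 9.4
tool_pos: [0.6378, 0.027, 0.1589]
eef_rot: [0.841, 0.54, -0.001, -0.001]
contact_force: [-1.6, 1.5, -0.2]
opening: 1.001
finger_force: 0.9
```

```bash
python3 - <<'E'
from arc import *
arc(12,.04)
a,_=r.snapshot("scene");b,_=r.snapshot("side")
f=lambda x:cv2.resize(cv2.convertScaleAbs(x,alpha=1.4),None,fx=4,fy=4,interpolation=2)
cv2.imwrite("pics/t1.png",np.hstack([f(a[120:250,220:320]),f(b[100:230,240:340])]))
E
```

```text
9.4 tcp [0.6378 0.027  0.1589] yAng -24.6 z [-0.002  0.    -1.   ] F [-1.6  1.5 -0.2] M [0.03 0.48 0.04] open 1.001 q [-0.21  0.81  0.19  1.61 -0.2   0.75 -0.37]
R 0.1006 alpha 0.79
[[2.8, -2.9], [2.7, -3.0], [2.6, -3.1], [2.4, -3.2], [2.3, -3.3], [2.2, -3.4], [2.0, -3.5], [1.9, -3.6], [1.8, -3.6], [1.6, -3.7], [1.5, -3.8], [1.3, -3.8]] radial fix [0.2 0.2]
```

View pics/t1.png

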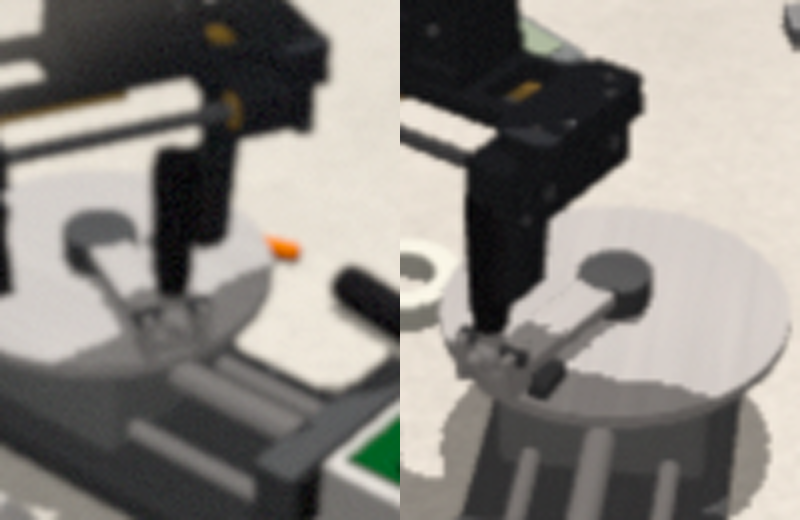

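The push works: the arm has turned about 0.48 rad, past the lug, with the handle upright against the trailing finger (scene crop (172,220)).

Request:
{"method": "step_arm", "body": {
  "series": [
    [2.8,-2.9,0,0,0,-0.04,0],
    [2.7,-3.0,0,0,0,-0.04,0],
    [2.6,-3.1,0,0,0,-0.04,0],
    [2.4,-3.2,0,0,0,-0.04,0],
    [2.3,-3.3,0,0,0,-0.04,0],
    [2.2,-3.4,0,0,0,-0.04,0],
    [2.0,-3.5,0,0,0,-0.04,0],
    [1.9,-3.6,0,0,0,-0.04,0],
    [1.8,-3.6,0,0,0,-0.04,0],
    [1.6,-3.7,0,0,0,-0.04,0],
    [1.5,-3.8,0,0,0,-0.04,0],
    [1.3,-3.8,0,0,0,-0.04,0]
  ]
}}

```text
clock: 10.7
tool_pos: [0.6639, -0.0142, 0.1592]
eef_rot: [0.946, 0.324, 0.0, -0.0]
contact_force: [-0.7, 0.5, -0.3]
opening: 1.001
finger_force: 0.7
```

```bash
python3 -c "
from arc import *
arc(30,.02)"
```

```text
10.7 tcp [ 0.6639 -0.0142  0.1592] yAng -52.2 z [ 0.  0. -1.] F [-0.7  0.5 -0.3] M [0.08 0.45 0.05] open 1.001 q [-0.21  0.86  0.32  1.53 -0.33  0.81 -0.67]
R 0.1015 alpha 0.303
[[0.6, -1.9], [0.5, -1.9], [0.5, -2.0], [0.5, -2.0], [0.4, -2.0], [0.4, -2.0], [0.3, -2.0], [0.3, -2.0], [0.3, -2.0], [0.2, -2.0], [0.2, -2.0], [0.1, -2.0], [0.1, -2.0], [0.1, -2.0], [0.0, -2.0], [-0.0, -2.0], [-0.1, -2.0], [-0.1, -2.0], [-0.1, -2.0], [-0.2, -2.0], [-0.2, -2.0], [-0.3, -2.0], [-0.3, -2.0], [-0.3, -2.0], [-0.4, -2.0], [-0.4, -2.0], [-0.5, -2.0], [-0.5, -2.0], [-0.5, -1.9], [-0.6, -1.9]] radial fix [-0.6 -0.2]
```

Request:
{"method": "step_arm", "body": {
  "series": [
    [0.3,-2,0,0,0,-0.02,0],
    [0.3,-2,0,0,0,-0.02,0],
    [0.4,-2,0,0,0,-0.02,0],
    [0.4,-2,0,0,0,-0.02,0],
    [0.4,-2,0,0,0,-0.02,0],
    [0.4,-2,0,0,0,-0.02,0],
    [0.3,-2,0,0,0,-0.02,0],
    [0.3,-2,0,0,0,-0.02,0],
    [0.3,-2,0,0,0,-0.02,0],
    [0.2,-2,0,0,0,-0.02,0],
    [0.2,-2,0,0,0,-0.02,0],
    [0.1,-2,0,0,0,-0.02,0],
    [0.1,-2,0,0,0,-0.02,0],
    [0.1,-2,0,0,0,-0.02,0],
    [0,-2,0,0,0,-0.02,0]
  ]
}}

```text
clock: 12.2
tool_pos: [0.6675, -0.0442, 0.1591]
eef_rot: [0.984, 0.18, -0.0, 0.0]
contact_force: [-0.2, 1.1, 0.9]
opening: 1.0
finger_force: 0.7
```

Request:
{"method": "step_arm", "body": {
  "series": [
    [0,-2,0,0,0,-0.02,0],
    [-0.1,-2,0,0,0,-0.02,0],
    [-0.1,-2,0,0,0,-0.02,0],
    [-0.1,-2,0,0,0,-0.02,0],
    [-0.2,-2,0,0,0,-0.02,0]
  ]
}}

```text
clock: 12.7
tool_pos: [0.667, -0.054, 0.1591]
eef_rot: [0.991, 0.131, -0.0, -0.0]
contact_force: [0.1, 2.3, -0.4]
opening: 0.999
finger_force: 0.9
```

```bash
python3 -c "
from arc import *
arc(24,.02)"
```

```text
12.7 tcp [ 0.667  -0.054   0.1591] yAng -75.0 z [-0.  0. -1.] F [ 0.1  2.3 -0.4] M [ 0.36  0.24 -0.03] open 0.999 q [-0.2   0.88  0.42  1.51 -0.44  0.85 -0.93]
R 0.1004 alpha -0.095
[[-0.2, -2.0], [-0.3, -2.0], [-0.3, -2.0], [-0.3, -2.0], [-0.4, -2.0], [-0.4, -2.0], [-0.5, -2.0], [-0.5, -2.0], [-0.5, -1.9], [-0.6, -1.9], [-0.6, -1.9], [-0.6, -1.9], [-0.7, -1.9], [-0.7, -1.9], [-0.8, -1.9], [-0.8, -1.9], [-0.8, -1.8], [-0.9, -1.8], [-0.9, -1.8], [-0.9, -1.8], [-1.0, -1.8], [-1.0, -1.7], [-1.0, -1.7], [-1.1, -1.7]] radial fix [ 0.5 -0. ]
```

Request:
{"method": "step_arm", "body": {
  "series": [
    [-0.1,-2,0,0,0,-0.02,0],
    [-0.2,-2,0,0,0,-0.02,0],
    [-0.3,-2,0,0,0,-0.02,0],
    [-0.3,-2,0,0,0,-0.02,0],
    [-0.4,-2,0,0,0,-0.02,0],
    [-0.4,-2,0,0,0,-0.02,0]
  ]
}}

```text
clock: 13.3
tool_pos: [0.6653, -0.0662, 0.1591]
eef_rot: [0.997, 0.071, -0.0, 0.0]
contact_force: [-1.3, 2.5, 0.1]
opening: 0.996
finger_force: 1.4
```

Request:
{"method": "step_arm", "body": {
  "series": [
    [-0.5,-2,0,0,0,-0.02,0],
    [-0.5,-2,0,0,0,-0.02,0],
    [-0.5,-1.9,0,0,0,-0.02,0],
    [-0.6,-1.9,0,0,0,-0.02,0],
    [-0.6,-1.9,0,0,0,-0.02,0],
    [-0.6,-1.9,0,0,0,-0.02,0]
  ]
}}

```text
clock: 13.9
tool_pos: [0.6617, -0.0744, 0.1589]
eef_rot: [1.0, 0.012, -0.001, -0.002]
contact_force: [-1.8, 7.9, 2.5]
opening: 1.0
finger_force: 4.2
```

Request:
{"method": "step_arm", "body": {
  "series": [
    [-0.7,-1.9,0,0,0,-0.02,0],
    [-0.7,-1.9,0,0,0,-0.02,0],
    [-0.8,-1.9,0,0,0,-0.02,0]
  ]
}}

```text
clock: 14.2
tool_pos: [0.6595, -0.077, 0.1587]
eef_rot: [1.0, -0.017, -0.001, -0.005]
contact_force: [-2.3, 14.0, 3.2]
opening: 0.998
finger_force: 7.0
```

```bash
python3 - <<'E'
from arc import *
arc(6,.02)
a,_=r.snapshot("scene");b,_=r.snapshot("side"); st()
f=lambda x:cv2.resize(cv2.convertScaleAbs(x,alpha=1.4),None,fx=4,fy=4,interpolation=2)
cv2.imwrite("pics/t2.png",np.hstack([f(a[100:240,200:300]),f(b[80:220,210:310])]))
E
```

```text
14.2 tcp [ 0.6595 -0.077   0.1587] yAng -91.9 z [-0.002  0.009 -1.   ] F [-2.3 14.   3.2] M [3.05 0.61 0.12] open 0.998 q [-0.19  0.89  0.49  1.53 -0.52  0.86 -1.11]
R 0.098 alpha -0.338
[[-0.7, -1.9], [-0.7, -1.9], [-0.8, -1.9], [-0.8, -1.9], [-0.8, -1.8], [-0.9, -1.8]] radial fix [ 2.7 -1. ]
14.3 tcp [ 0.6595 -0.0768  0.1587] yAng -91.9 z [-0.002  0.009 -1.   ] F [-3.5 12.2  3.9] M [2.84 0.57 0.15] open 0.998 q [-0.19  0.89  0.49  1.53 -0.52  0.86 -1.11]
```

View pics/t2.png

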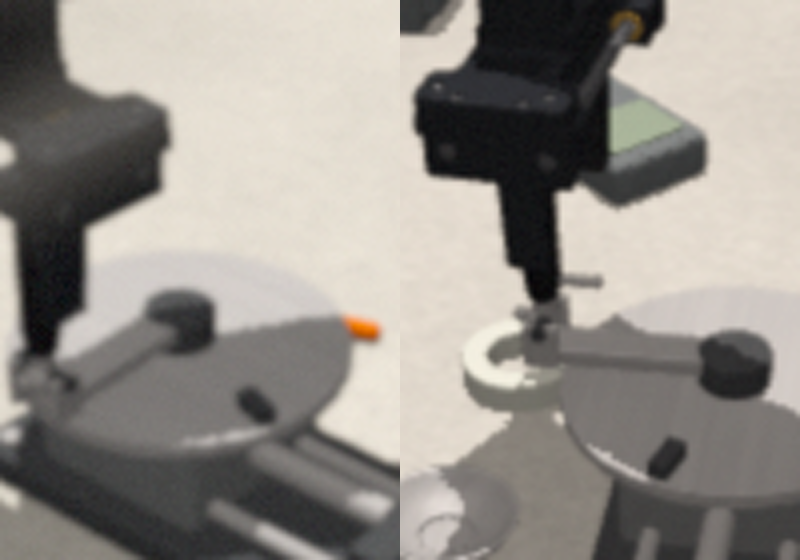

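The crank is against the closed jaws, at about 1.6 rad of turn. The finger pushes cleanly on the grip and nothing else touches. I'll go on in small steps.

Request:
{"method": "step_arm", "body": {
  "series": [
    [0.2,-1.5,0,0,0,0,0],
    [0.2,-1.5,0,0,0,0,0],
    [0,0,0,0,0,0,0]
  ]
}}

```text
clock: 14.6
tool_pos: [0.6598, -0.0781, 0.1585]
eef_rot: [1.0, -0.016, -0.002, -0.006]
contact_force: [-1.8, 15.1, 2.9]
opening: 1.0
finger_force: 7.3
```

Request:
{"method": "step_arm", "body": {
  "series": [
    [0,0,0,0,0,0,0],
    [0,0,0,0,0,0,0],
    [0,0,0,0,0,0,0],
    [0,0,0,0,0,0,0],
    [0,0,0,0,0,0,0]
  ]
}}

```text
clock: 15.1
tool_pos: [0.6598, -0.078, 0.1585]
eef_rot: [1.0, -0.016, -0.002, -0.006]
contact_force: [-2.5, 15.0, 3.6]
opening: 1.003
finger_force: 7.4
```

```bash
python3 - <<'E'
from st import *
st()
for n in("scene","side"):
    p,d=r.snapshot(n); np.save(n+"1.npy",d); cv2.imwrite(f"pics/{n}1.png",p)
# module/jaws: green board mask, before/after
for k in("0","1"):
    for n in("scene","side"):
        p=cv2.imread(f"pics/{n}{k}.png").astype(int); m=((p[...,1]>p[...,2]+25)&(p[...,1]>p[...,0]+20)); m[:190]=0
        c=max(cv2.findContours(m.astype(np.uint8),0,2)[0],key=cv2.contourArea); (x,y),s,a=cv2.minAreaRect(c); print(k,n,round(x,1),round(y,1),s,round(a,1),onz(n,x,y,.076).round(4))
f=lambda x:cv2.resize(cv2.convertScaleAbs(x,alpha=1.5),None,fx=4,fy=4,interpolation=2)
a=cv2.imread("pics/scene1.png");b=cv2.imread("pics/side1.png")
cv2.imwrite("pics/jaw.png",np.hstack([f(a[170:290,280:380]),f(b[210:330,230:330])]))
E
```

```text
15.1 tcp [ 0.6598 -0.078   0.1585] yAng -91.8 z [-0.003  0.012 -1.   ] F [-2.5 15.   3.6] M [3.26 0.71 0.11] open 1.003 q [-0.19  0.89  0.49  1.52 -0.52  0.86 -1.11]
0 scene 328.6 228.6 (19.66106605529785, 38.09919357299805) 48.8 [0.5494 0.1559 0.076 ]
0 side 282.3 253.2 (49.33095932006836, 19.05389404296875) 5.9 [0.5493 0.1554 0.076 ]
1 scene 329.1 229.1 (19.632205963134766, 38.17975997924805) 49.4 [0.55   0.1576 0.076 ]
1 side 282.2 253.9 (49.30653381347656, 19.209659576416016) 6.0 [0.5491 0.1569 0.076 ]
```

View pics/jaw.png

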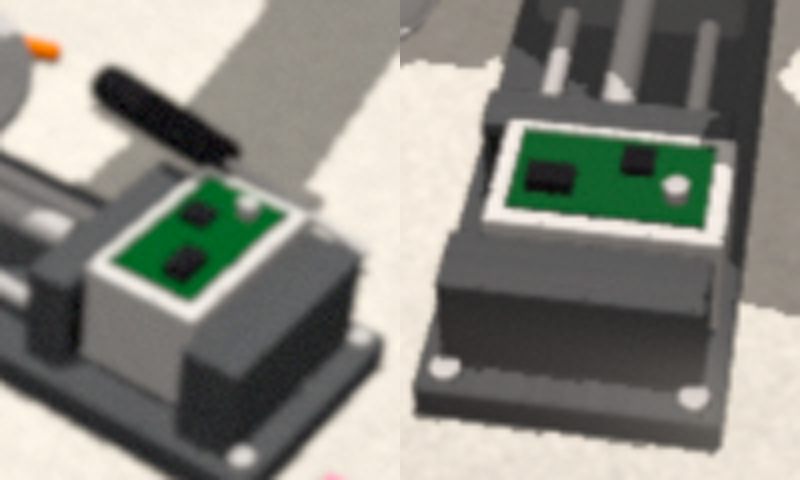

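The crop shows the module flat, with the moving jaw against it and the fixed jaw closed on it: scene board centre (329,229), side (282,254). The crank has stopped and loads the clutch, so I'll keep pushing in small steps up to the click.

Request:
{"method": "step_arm", "body": {
  "series": [
    [0.2,-2,0,0,0,0,0],
    [0.1,-2,0,0,0,0,0],
    [0,0,0,0,0,0,0]
  ]
}}

```text
clock: 15.5
tool_pos: [0.6604, -0.0892, 0.159]
eef_rot: [1.0, -0.018, -0.0, -0.001]
contact_force: [-0.7, 1.0, 0.4]
opening: 1.001
finger_force: 0.5
```

The force dropped from 15 N to about 1 N, which is the first click. I'll back off from the handle and rise clear.

Request:
{"method": "step_arm", "body": {
  "series": [
    [0,3,0,0,0,0,0],
    [0,4,0,0,0,0,0],
    [0,0,0,0,0,0,0]
  ]
}}

```text
clock: 15.8
tool_pos: [0.6608, -0.0836, 0.1592]
eef_rot: [1.0, -0.018, 0.0, 0.001]
contact_force: [0.6, -0.1, -0.1]
opening: 1.002
finger_force: 0.0
```

```bash
python3 - <<'E'
from st import *
st()
pw,dw=r.snapshot("wrist")
for n in("scene","side","wrist"):
    p,d=r.snapshot(n); K,P,_=cal(n); v,u=np.mgrid[:420,:560]
    c=np.stack([(u-K[0,2])/K[0,0]*d,-(v-K[1,2])/K[1,1]*d,-d],-1)@P[:3,:3].T+P[:3,3]
    q=c[(d>0)&(abs(c[...,2]-.110)<.004)]-[.567,-.0445,0]; rr=np.hypot(q[:,0],q[:,1]); q=q[(rr>.04)&(rr<.085)]
    print(n,len(q),"arm ang",np.degrees(np.median(np.arctan2(q[:,1],q[:,0]))).round(1), "std",np.degrees(np.std(np.arctan2(q[:,1],q[:,0]))).round(1))
    h=c[(d>0)&(c[...,2]>.135)&(c[...,2]<.153)&(np.hypot(c[...,0]-.567,c[...,1]+.0445)<.125)]
    if len(h): print("  post",len(h),np.median(h,0).round(4))
E
```

```text
15.8 tcp [ 0.6608 -0.0836  0.1592] yAng -92.1 z [ 0.001 -0.001 -1.   ] F [ 0.6 -0.1 -0.1] M [0.01 0.19 0.03] open 1.002 q [-0.19  0.89  0.5   1.52 -0.52  0.86 -1.11]
scene 150 arm ang -8.3 std 6.7
  post 65 [ 0.6654 -0.0573  0.1448]
side 163 arm ang -10.6 std 6.6
  post 74 [ 0.6503 -0.0585  0.1456]
wrist 8 arm ang -20.1 std 7.0
  post 286 [ 0.6667 -0.0685  0.1471]
```

```bash
python3 - <<'E'
from st import *
A=np.array([.567,-.0445,0])
def m(n,d):
    K,P,_=cal(n); v,u=np.mgrid[:420,:560]
    c=np.stack([(u-K[0,2])/K[0,0]*d,-(v-K[1,2])/K[1,1]*d,-d],-1)@P[:3,:3].T+P[:3,3]
    q=c[(d>0)&(abs(c[...,2]-.110)<.004)]-A; rr=np.hypot(q[:,0],q[:,1]); q=q[(rr>.04)&(rr<.085)]
    a=np.degrees(np.arctan2(q[:,1],q[:,0])); a=a[abs(a-np.median(a))<15]
    return len(a),a.mean().round(1),np.median(a).round(1)
for n in("scene","side"):
    print(n,"start",m(n,np.load(n+"0.npy")),"preclick",m(n,np.load(n+"1.npy")),"now",m(n,r.snapshot(n)[1]))
E
```

```text
scene start (83, np.float64(85.8), np.float64(85.7)) preclick (129, np.float64(4.2), np.float64(4.7)) now (153, np.float64(-11.6), np.float64(-10.8))
side start (24, np.float64(103.6), np.float64(103.8)) preclick (175, np.float64(4.1), np.float64(4.3)) now (161, np.float64(-13.6), np.float64(-13.1))
```

The arm jumped about 0.29 rad (+4° to −12.5°), consistent with exactly one click. Now I'll rise straight up, clear of the handle.

Request:
{"method": "step_arm", "body": {
  "series": [
    [0,0,8,0,0,0,0],
    [0,0,12,0,0,0,0],
    [0,0,15,0,0,0,0],
    [0,0,20,0,0,0,0],
    [0,0,20,0,0,0,0],
    [0,0,20,0,0,0,0],
    [0,0,15,0,0,0,0],
    [0,0,10,0,0,0,0],
    [0,0,0,0,0,0,0],
    [0,0,0,0,0,0,0],
    [0,0,0,0,0,0,0]
  ]
}}

```text
clock: 17.2
tool_pos: [0.66, -0.083, 0.2783]
eef_rot: [1.0, -0.018, -0.001, -0.0]
contact_force: [0.0, -0.3, -0.6]
opening: 0.999
finger_force: 0.0
```

```bash
python3 - <<'E'
from st import *
st(); A=np.array([.567,-.0445])
for n in("scene","side"):
    p,d=r.snapshot(n); K,P,_=cal(n); v,u=np.mgrid[:420,:560]
    c=np.stack([(u-K[0,2])/K[0,0]*d,-(v-K[1,2])/K[1,1]*d,-d],-1)@P[:3,:3].T+P[:3,3]
    for lo,hi in((.14,.16),(.18,.21)):
        h=c[(d>0)&(c[...,2]>lo)&(c[...,2]<hi)&(np.hypot(c[...,0]-A[0],c[...,1]-A[1])<.13)]; print(n,lo,len(h),np.median(h,0).round(4) if len(h) else "", h[:,2].max().round(3) if len(h) else "")
    if n=="scene" or 1:
        a=cv2.imread(f"pics/{n}0.png").astype(int); x=(abs(a-p).max(-1)>60).astype(np.uint8); x=cv2.erode(x,np.ones((3,3)))
        print("changed",[cv2.boundingRect(k) for k in cv2.findContours(x,0,2)[0] if cv2.contourArea(k)>25])
E
```

```text
17.2 tcp [ 0.66   -0.083   0.2783] yAng -92.1 z [-0.002  0.    -1.   ] F [ 0.  -0.3 -0.6] M [0.04 0.18 0.02] open 0.999 q [-0.22  0.77  0.58  1.4  -0.44  1.1  -1.18]
scene 0.14 121 [ 0.658  -0.0705  0.1482] 0.16
scene 0.18 174 [ 0.6595 -0.0721  0.1974] 0.209
changed [(250, 171, 23, 16), (408, 154, 152, 131), (193, 145, 18, 49), (135, 32, 102, 87), (454, 0, 6, 15)]
side 0.14 104 [ 0.6494 -0.0704  0.1479] 0.16
side 0.18 160 [ 0.6531 -0.0718  0.1968] 0.209
changed [(456, 285, 104, 135), (247, 123, 16, 38), (232, 26, 30, 61), (225, 9, 10, 11)]
```

```bash
python3 -c "
from plant import r
print(r.finish_job())"
```

```text
the job is handed in; nothing more can be done
None
```

I handed the job in at about 17 s of the 64 s. The handle stands upright, the crank is at what measured as the first clutch click, and the module sits flat in the closed jaws. Nothing beside the clamp showed signs of being touched. The click needed about 15 N rather than the stated 9 N.

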